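# Snap the lid onto the clay tub and keep it pressed

### The arm

A 6-joint arm with a two-finger parallel gripper is mounted at the origin on the work surface. World frame = base frame: x ahead of the robot, y to its left, z up, the work surface at z = 0. Lengths are in m, angles in rad, forces in N, time in s.
With the tool pointing down it reaches from about 0.375 to 0.975 m from the base axis. Payload 3.8 kg.
Tool frame: the origin (TCP) lies midway between the tips of the shut fingers; the grasp point (between the pads) lies 19 mm behind it; z points along the fingers, y is the line along which they close (so a half turn about z gives the same grasp; the last joint's range is limited). The gripper opens to 88 mm and grips with 3 to 60 N. Pads are 18 mm wide; open, the fingers measure 123 mm over their backs; the gripper's body (75 mm by 187 mm) begins 45 mm behind the grasp point.
Start: joints at [1.081, 0.264, 1.604, -0, 1.274, -0.037], TCP at [0.295, 0.607, 0.239] pointing down, gripper open.
Joint ranges: [-2.63, 2.63], [-0.94, 2.18], [0.31, 2.57], [-1.31, 4.45], [0, 2.66], [-2.55, 2.55]. Speed limits (rad/s): [2.57, 2.57, 3.14, 3.14, 3.14, 3.14].

### API

Orientations are given as a rotation vector (axis times angle).
In Python, from cell import manip, inverse_kinematics, cams, order gives the robot as it stands. Calls block until the motion is done:
- manip.move_pose(position, orientation): joint-space move of the TCP to a pose.
- manip.move_linear(position, rate=0.15, rot=None): straight line of the TCP; rot=None keeps the orientation; rate is the mean speed in m/s.
- manip.set_joints(angles): joint-space move.
- manip.set_gripper(opening, force=None): finger opening in m; force is the grip in N (None keeps the last); returns when the fingers have stopped.
- manip.dwell(seconds).
- inverse_kinematics(position, orientation): joint angles nearest the present ones, or None.
- manip.state(): the state.
- cams.capture(name): name is "scene" or "top" or "wrist"; returns a dict with "image" (384x512x3 uint8, blue, green, red), "z_map" (384x512 float32, m along the optical axis (not along the pixel's ray), 0 where there is no reading), "intrinsics" (3x3 intrinsics, pixels), "position" and "orientation" of the camera in the world; the wrist camera has in their place "T_tool_cam" (4x4, takes a point from camera to tool coordinates, whose origin is the TCP and whose axes are the flange's). Camera axes: x right, y down, z forward; pixel columns grow to the right and rows downward; lengths in m; the calibration is good to about 2 mm. A picture is of the moment at which its call begins: read the wrist's pose just before it.
A pose or a line that the arm cannot do raises manip.IKError and nothing moves.
- order.close_job(): hands the job in; it is judged then, once.
The state is a dict: "clock": time; "joint_pos": joint angles; "joint_velocities": joint speeds; "tau": joint torques, N m; "tool_pos": TCP position; "tcp_rot": TCP orientation; "contact_force": force on the tool from outside, world axes, zero at the start; "moment": the same for the moment, N m; "gripper_width": finger opening in m; "grasp_force": force on a finger pad.
Only numpy, scipy, OpenCV 4.12 (cv2) and the standard library are available. Lean on these libraries where they do the work, as an engineer would, in place of code of your own. Each camera call takes 0.05 s, during which the arm holds its last target. There are 200 camera calls.

### The job

Pick up the blue lid by its orange knob, set it level on the four clips of the clay tub and feel it come to rest there, then press it straight down until the force suddenly drops as it snaps in below the clips. Keep pressing, so that the black sprung plate under the lid is pushed most of the way down, and finish while still holding the lid pressed down like that: do not let go or ease off. Leave the rolling pin, the yellow water tub, the clay tile and the ring cutter where they are.

Things in the scene. Friction and masses are not known exactly. Their poses are not given: they have to be found in the camera images.
- tub: White round plastic tub of red clay, fixed on a square plywood block (150 mm square, showing 0 to 20 mm above the work surface). Origin: centre of the tub's underside = middle of the block's top; z up. Outer radius 50 mm at the foot, 56 mm at the rim; rim at z = 78 mm.
- tub_clips (a point): Point on the tub's axis level with the noses of four blue sprung clips, 96 mm above the tub's origin. Clips stand at 45, 135, 225, 315 deg from the tub's x axis: rounded nose 5 mm thick, 25 mm long, its tip 47 mm from the axis; clip tops 5.5 mm above this point, outer faces 62 mm from the axis. Each slides outward up to 8 mm on a spring (0.45 N, then 0.75 N per mm).
- tub_seat (a point): Point on the tub's axis at the top of the black plate when unpressed, 84 mm above the tub's origin: the lid's origin is here when it just meets the plate, snapped in; about 10 mm higher when it first rests on the clips; about 4 to 6 mm higher when its edge passes them and it snaps. That takes a push of about 6 to 20 N, which then drops to nothing or pulls a little until the plate is met.
- plate (a joint): Travel of the black round plate (86 mm across) inside the tub's mouth, in m: 0 = up, 0.005 = pushed fully down on its stop. Spring: 1.5 N to start, then 2.5 N per mm, so 0.0025 takes about 8 N and 0.005 about 14 N; the lid's weight counts towards it.
- lid: Loose round blue lid, 100 mm across at its widest (8 mm above its underside), underside 90 mm across, disc 12 mm thick with bevelled edges; in its middle an upright orange cylindrical knob, 32 mm across, from 12 to 44 mm above the underside. About 0.08 to 0.17 kg. It starts flat on the work surface, knob up. Origin: centre of its underside; z up out of the knob.
- lid_knob (a point): Centre of the top of the lid's knob, 44 mm above the lid's underside.
- rolling_pin: Bystander: wooden rolling pin lying along its y axis, 48 mm thick, 310 mm long with its handles. Origin: under its middle.
- water_tub: Bystander: open yellow cup, 100 mm across, 75 mm high. Origin: centre of its underside.
- relief_tile: Bystander: square red clay tile, 85 mm, 15 mm high. Origin: centre of its underside.
- cutter: Bystander: steel ring cutter, 68 mm across, 28 mm high. Origin: centre of its underside.
Mind the look-alikes: they are no part of the job. Several things have the shape of the lid; the one meant has the colours described above.

How it is judged:
On the way, in this order (a step that is already met when the one before it is completed fails the run):
1. the lid rests level on the clip noses, not yet snapped (horizontal distance between lid and tub_seat below 0.006 m and angle between lid's own z axis and vertical below 0.1 rad and z of lid in the frame of tub_seat between 0.0065 and 0.014 m and contact force between lid and tub above 0.4 N), for 0.1 s.
2. the lid has snapped in below the clips (horizontal distance between lid and tub_seat below 0.004 m and angle between lid's own z axis and vertical below 0.1 rad and z of lid in the frame of tub_seat below 0.002 m), for 0.1 s.
At the end, for the whole second after the job is handed in: The lid is snapped in: level within 0.1 rad, within 4 mm of the tub's axis, its underside below the plate's rest height; the robot's fingers are on the lid (over 2 N) and press it so that the plate stays down by more than 2.5 mm of its 5 mm, at rest (horizontal distance between lid and tub_seat below 0.004 m and angle between lid's own z axis and vertical below 0.1 rad and z of lid in the frame of tub_seat below 0 m and value of joint plate above 0.0025 m and contact force between the fingers and lid above 2 N and linear speed of lid below 0.01 m/s); the arm keeps its last pose, push and grip.
It fails at once if the rolling pin is moved by more than 30 mm (distance of rolling_pin from where it was at the start of the episode above 0.03 m).
It fails at once if the yellow water tub is moved by more than 30 mm (distance of water_tub from where it was at the start of the episode above 0.03 m).
It fails at once if the clay tile is moved by more than 30 mm (distance of relief_tile from where it was at the start of the episode above 0.03 m).
It fails at once if the ring cutter is moved by more than 30 mm (distance of cutter from where it was at the start of the episode above 0.03 m).
It also fails if it takes over 45 s, if anything falls off the work surface, if the arm or the gripper's body presses on something with over 40 N, if the wrist force passes 120 N, or if a joint passes its speed limit or range.

## Working session

There is one attempt and no reset: what is moved stays moved. The work goes in short steps, each a Python script; the robot and the scene stay as the last script left them, time stands still between calls to the robot, and variables do not carry over. Pictures are saved under pics/ and viewed, at most 10 in all, crops included, and the job is handed in when it is done.

```bash
mkdir -p pics; ls; python3 - <<'E'
from cell import manip,cams
import cv2,numpy as np
for n in("scene","top"):
    c=cams.capture(n); cv2.imwrite(f"pics/{n}0.png",c["image"]); np.savez(f"{n}0.npz",**c)
    print(n,c["position"],c["orientation"],c["intrinsics"])
s=manip.state();print(s)
E
```

```text
pics
scene [0.95930963 0.82679947 1.10306587] [-0.67617302 -2.69233616  1.08044305] [[491.72705888   0.         260.985437  ]
 [  0.         491.72705888 191.42917494]
 [  0.           0.           1.        ]]
top [ 3.89125572e-01 -2.13343805e-04  1.00135001e+00] [-2.10830859  2.15542275 -0.17769718] [[351.61391636   0.         255.7884516 ]
 [  0.         351.61391636 191.95478971]
 [  0.           0.           1.        ]]
{'clock': 0.1, 'joint_pos': array([ 1.08106857e+00,  2.64677690e-01,  1.60519317e+00, -3.28851068e-06,
        1.27368848e+00, -3.68999014e-02]), 'joint_velocities': array([-0.00032097, -0.00275882, -0.00209087,  0.00251988,  0.00076439,
        0.0006101 ]), 'tau': array([ 1.81169216e-04, -5.03620076e+01, -3.58070540e+01,  7.30673410e-02,
        2.33114051e-02, -6.96236020e-05]), 'tool_pos': array([0.29503125, 0.60642258, 0.23753649]), 'tcp_rot': array([-7.05122600e-01, -3.06091500e+00,  2.98358002e-03]), 'contact_force': array([0.36675907, 0.45026138, 0.31904869]), 'moment': array([-0.03215725, -0.00377162, -0.02766045]), 'grasp_force': 0.0, 'gripper_width': 0.08822683780109951}
```

View pics/top0.png

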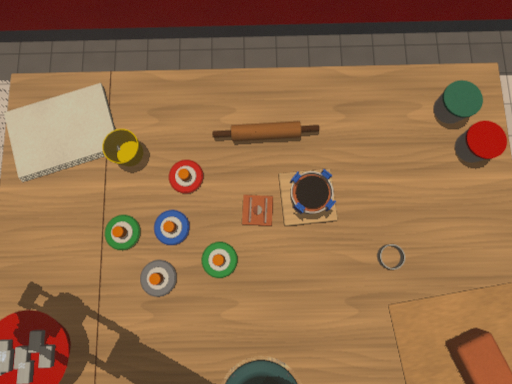

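View pics/scene0.png

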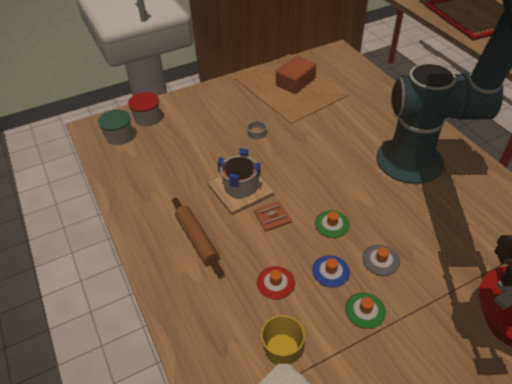

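The top view shows the lid-shaped objects: red (186,176), green (122,232), **blue (172,227)**, grey (158,278) and green (219,260). I choose the blue one. The tub is at (312,192) and has blue clips. Next I measure both and crop the chosen lid.

```bash
cat > h.py <<'E'
import numpy as np,cv2
from scipy.spatial.transform import Rotation as R
def world(c,T=None):
    """HxWx3 world points (nan where no depth); T = world-from-camera for the wrist"""
    K=c["intrinsics"];z=np.where(c["z_map"]>0,c["z_map"],np.nan)
    v,u=np.mgrid[:z.shape[0],:z.shape[1]]
    P=np.dstack([(u-K[0,2])/K[0,0]*z,(v-K[1,2])/K[1,1]*z,z])
    if T is None: T=np.eye(4);T[:3,:3]=R.from_rotvec(c["orientation"]).as_matrix();T[:3,3]=c["position"]
    return P@T[:3,:3].T+T[:3,3]
def masks(img):
    h=cv2.cvtColor(img,cv2.COLOR_BGR2HSV)
    return cv2.inRange(h,(105,130,50),(128,255,255))>0, cv2.inRange(h,(5,190,120),(16,255,255))>0
def circ(xy):
    A=np.c_[2*xy,np.ones(len(xy))];s=np.linalg.lstsq(A,(xy**2).sum(1),rcond=None)[0]
    return s[:2],np.sqrt(s[2]+s[:2]@s[:2])
E
python3 - <<'E'
from h import *
for n,bl,bt in(("top",(140,205,205,250),(270,160,350,225)),("scene",(305,250,355,290),(205,140,275,200))):
    c=dict(np.load(n+"0.npz"));W=world(c);b,o=masks(c["image"])
    def box(m,q): k=np.zeros_like(m);k[q[1]:q[3],q[0]:q[2]]=1;return m&k
    lb=W[box(b,bl)];lo=W[box(o,bl)];tb=W[box(b,bt)]
    top=lo[lo[:,2]>.038]
    print(n,"lid disc",np.nanmin(lb,0),np.nanmax(lb,0),"knob top",len(top),np.nanmean(top,0))
    t=tb[(tb[:,2]>.112)];print("clips",len(tb),len(t),np.nanmin(t,0),np.nanmax(t,0),np.nanmedian(t,0))
    m=box(b,bt);nl,L,st,ce=cv2.connectedComponentsWithStats(m.astype(np.uint8))
    for i in range(1,nl):
        if st[i,4]>5: print(ce[i],st[i,4],np.nanmean(W[L==i],0).round(4))
c=np.load("top0.npz")["image"];cv2.imwrite("pics/crop.png",cv2.resize(c[150:300,90:340],None,fx=3,fy=3))
E
```

```text
top lid disc [0.41608724 0.19267651 0.00622886] [0.5091436  0.28663151 0.01773762] knob top 88 [0.46353431 0.23989768 0.04424314]
clips 168 165 [ 0.48824303 -0.19679977  0.11329305] [ 0.59305689 -0.09273886  0.12350977] [ 0.51241075 -0.17094249  0.1174177 ]
[325.95454545 174.18181818] 44 [ 0.5823 -0.1807  0.1173]
[296.08333333 177.13888889] 36 [ 0.5761 -0.1036  0.1173]
[329.90243902 203.80487805] 41 [ 0.5051 -0.1863  0.1186]
[299.59574468 206.78723404] 47 [ 0.4993 -0.1095  0.1178]
scene lid disc [0.42079428 0.19960935 0.0063992 ] [0.51341451 0.29241338 0.01844115] knob top 68 [0.46629822 0.24654562 0.04446676]
clips 60 60 [ 0.49523127 -0.19143204  0.11224334] [ 0.58940921 -0.08873897  0.12265175] [ 0.54134287 -0.10848878  0.11792345]
[243. 151.] 15 [ 0.5069 -0.1829  0.1165]
[220.36363636 160.54545455] 11 [ 0.5841 -0.1775  0.1165]
[256.93333333 165.93333333] 15 [ 0.5009 -0.1037  0.118 ]
[233.42105263 175.42105263] 19 [ 0.5782 -0.1005  0.1188]
```

View pics/crop.png

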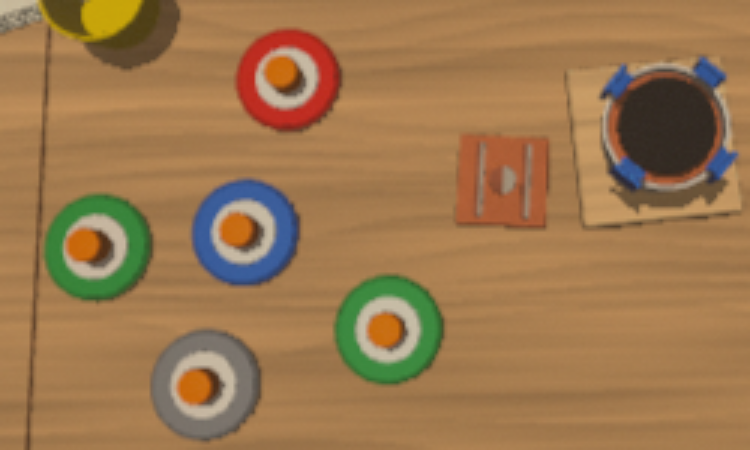

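The crop shows the blue lid with its orange knob at crop pixel (243,231), so the choice is confirmed. Next I refine both positions with wrist views, tub first and then lid.

```bash
cat >> h.py <<'E'
def down(psi): return (R.from_euler('z',psi)*R.from_euler('y',np.pi)).as_rotvec()
def wrist(manip,cams,name):
    s=manip.state();c=cams.capture("wrist")
    T=np.eye(4);T[:3,:3]=R.from_rotvec(s["tcp_rot"]).as_matrix();T[:3,3]=s["tool_pos"]
    cv2.imwrite(f"pics/{name}.png",c["image"]);np.savez(name+".npz",T=T@c["T_tool_cam"],**c)
    return c,world(c,T@c["T_tool_cam"]),T@c["T_tool_cam"]
E
python3 - <<'E'
from h import *
from cell import manip,cams,inverse_kinematics
for p in(0,np.pi/2,-np.pi/2,np.pi): print(p,*[None if q is None else q.round(2) for q in (np.array(inverse_kinematics(x,down(p))) for x in([.541,-.143,.35],[.4645,.242,.3]))])
manip.move_pose([.541,-.143,.36],down(0))
c,W,T=wrist(manip,cams,"wt");b,o=masks(c["image"]);print(T.round(3))
m=b&(W[...,2]>.112);n,L,st,ce=cv2.connectedComponentsWithStats(m.astype(np.uint8))
for i in range(1,n):
    if st[i,4]>20: print(ce[i],st[i,4],W[L==i].mean(0).round(4))
manip.move_pose([.4645,.242,.25],down(0))
c,W,T=wrist(manip,cams,"wl");b,o=masks(c["image"])
m=o&(W[...,2]>.042);n,L,st,ce=cv2.connectedComponentsWithStats(m.astype(np.uint8))
for i in range(1,n):
    if st[i,4]>20: P=W[L==i];print(ce[i],st[i,4],P.mean(0).round(4),np.ptp(P,0).round(4))
m=b&(W[...,2]<.02);P=W[m];print("lid disc",P.min(0),P.max(0))
print(manip.state()["clock"],manip.state()["contact_force"])
a=cv2.imread("pics/wt.png");d=cv2.imread("pics/wl.png");cv2.imwrite("pics/w2.png",cv2.resize(np.hstack([a,d]),(800,300)))
E
```

```text
0 [-0.3  -0.    1.7   0.    1.44 -1.87] [ 0.43 -0.06  1.84 -0.    1.35 -1.14]Traceback (most recent call last):
  File "<stdin>", line 3, in <module>
TypeError: unsupported operand type(s) for *: 'NoneType' and 'float'
```

```bash
cat > look.py <<'E'
from h import *
from cell import manip,cams,inverse_kinematics
D=down(-np.pi/2)
manip.move_pose([.541,-.143,.36],D)
c,W,T=wrist(manip,cams,"wt");b,o=masks(c["image"]);print(T.round(3))
m=b&(W[...,2]>.112);n,L,st,ce=cv2.connectedComponentsWithStats(m.astype(np.uint8))
for i in range(1,n):
    if st[i,4]>20: print(ce[i],st[i,4],W[L==i].mean(0).round(4))
manip.move_pose([.4645,.242,.25],D)
c,W,T=wrist(manip,cams,"wl");b,o=masks(c["image"])
m=o&(W[...,2]>.042);n,L,st,ce=cv2.connectedComponentsWithStats(m.astype(np.uint8))
for i in range(1,n):
    if st[i,4]>20: P=W[L==i];print(ce[i],st[i,4],P.mean(0).round(4),np.ptp(P,0).round(4))
m=b&(W[...,2]<.02);P=W[m];print("lid disc",P.min(0),P.max(0))
print(manip.state()["clock"],manip.state()["contact_force"],manip.state()["joint_pos"])
a=cv2.imread("pics/wt.png");d=cv2.imread("pics/wl.png");cv2.imwrite("pics/w2.png",cv2.resize(np.hstack([a,d]),(800,300)))
E
python3 look.py
```

```text
[[ 1.     0.001  0.001  0.541]
 [ 0.001 -0.959 -0.283 -0.07 ]
 [ 0.     0.283 -0.959  0.506]
 [ 0.     0.     0.     1.   ]]
[283.23295455 128.47727273] 176 [ 0.5767 -0.1039  0.1175]
[223.11111111 133.28395062] 162 [ 0.5007 -0.11    0.1173]
[287.2972973  186.49324324] 148 [ 0.5842 -0.18    0.1174]
[228.78571429 191.07792208] 154 [ 0.5061 -0.1865  0.117 ]
[243.49056604  48.28301887] 53 [0.4531 0.3671 0.0432] [0.0234 0.008  0.0025]
[133.87285223 137.31271478] 291 [0.3255 0.2729 0.0438] [0.0269 0.0242 0.0044]
[252.23611111 171.22222222] 72 [0.4621 0.2328 0.044 ] [0.0226 0.0107 0.0042]
[373.2811245 197.8875502] 249 [0.6101 0.1992 0.0442] [0.0299 0.0254 0.0048]
[183.77316294 264.06070288] 313 [0.3721 0.1085 0.0441] [0.0266 0.0274 0.0048]
lid disc [0.41642855 0.19378629 0.00715251] [0.51209677 0.28914852 0.01465417]
4.5167 [ 0.0619373  0.8889887 -0.0049605] [ 4.31147337e-01 -3.11416297e-02  1.90951296e+00 -3.70926422e-04
  1.26223872e+00  4.32495760e-01]
```

View pics/w2.png

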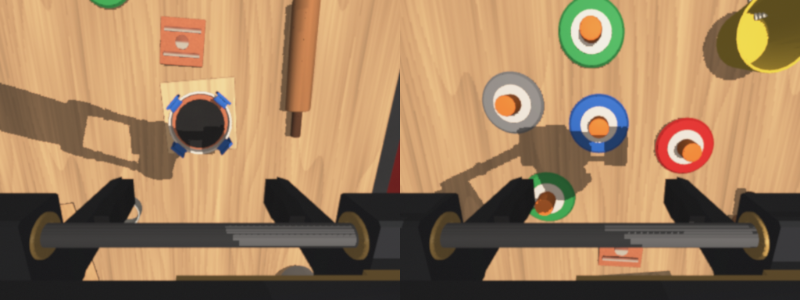

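The left view shows the tub with its clips, centred on (0.542,-0.145). The right view shows the blue lid, whose disc extents centre on (0.4643,0.2415). Both agree with the top camera to within 2 mm. Now the grasp.

```bash
python3 - <<'E'
from h import *
from cell import manip,cams
f=lambda t:(lambda s:print(t,round(s["clock"],2),s["tool_pos"].round(4),s["contact_force"].round(2),s["gripper_width"],s["grasp_force"]))(manip.state())
x,y=.4643,.2415
manip.move_linear([x,y,.08],rate=.15); f("above")
manip.move_linear([x,y,.0165],rate=.06); f("down")
manip.set_gripper(0.0,40); f("grip")
manip.move_linear([x,y,.25],rate=.15); f("lift")
D=down(-np.pi/2)
manip.move_pose([.542,-.145,.25],D); manip.dwell(.3); f("over tub")
c,W,T=wrist(manip,cams,"wh")
E
```

```text
above 5.8 [0.4652 0.2419 0.081 ] [-0.12 -0.06 -0.04] 0.08776840410555369 0.0
down 7.01 [0.4647 0.2417 0.0169] [0.22 0.11 0.12] 0.08809449707605611 0.0
grip 7.91 [0.4643 0.2415 0.0165] [-0.3  -0.16 -0.26] 0.031026983953940816 40.00003041699529
lift 9.62 [0.4637 0.2412 0.2488] [-0.79 -0.54 -1.61] 0.031012924060318043 40.00006025657058
over tub 11.38 [ 0.5422 -0.1442  0.2501] [ 1.   -0.09 -0.78] 0.031017274511458803 40.00000197440386
```

View pics/wh.png

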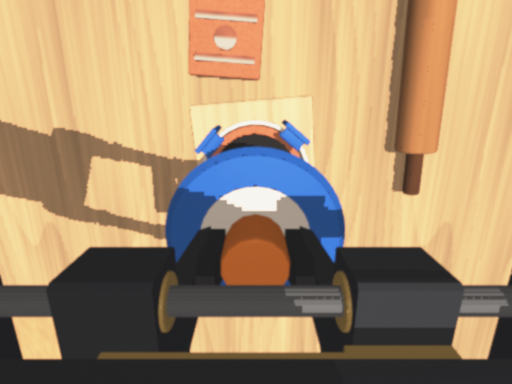

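The lid is held by its knob, with the disc spanning columns 167–345 and its far edge at row 147. Two clips show behind it at (209,138) and (294,135). I fit the held disc's centre from its rim.

```bash
python3 - <<'E'
from h import *
c=dict(np.load("wh.npz"));W=world(c,c["T"]);b,o=masks(c["image"])
m=(b&(W[...,2]>.22)).astype(np.uint8)
n,L,st,_=cv2.connectedComponentsWithStats(m);m=L==1+np.argmax(st[1:,4])
P=W[m];print(P.min(0),P.max(0))
# far/side rim: first row in each column, rays to z=rim plane from calibration
K=c["intrinsics"];T=c["T"];E=[]
for u in range(175,338):
    v=np.flatnonzero(m[:,u])[0]-.5
    d=T[:3,:3]@np.array([(u-K[0,2])/K[0,0],(v-K[1,2])/K[1,1],1]);E.append((T[:3,3]+d*(.2415-T[2,3])/d[2])[:2])
E=np.array(E)
print(circ(E)); top=P[P[:,2]>P[:,2].max()-.004]
A=np.c_[P[:,:2],np.ones(len(P))];
q=W[m&(np.hypot(W[...,0]-.542,W[...,1]+.145)<.040)];A=np.c_[q[:,:2],np.ones(len(q))];print("plane",np.linalg.lstsq(A,q[:,2],rcond=None)[0],q.mean(0),len(q))
E
```

```text
[ 0.49309774 -0.15855753  0.24031795] [ 0.59058745 -0.09480293  0.32087063]
(array([ 0.54160921, -0.143695  ]), np.float64(0.048879153805503006))
plane [0.01121363 0.002284   0.24051483] [ 0.54254999 -0.12219202  0.2463197 ] 3645
```

```bash
cat >> h.py <<'E'
def force(manip,n=5):
    F=[]
    for _ in range(n): F.append(manip.state()["contact_force"]);manip.dwell(.02)
    return np.mean(F,0)
E
python3 - <<'E'
from h import *
from cell import manip,cams
x,y=.542,-.1455
manip.move_linear([x,y,.150],rate=.1); manip.move_linear([x,y,.138],rate=.03);manip.dwell(.3)
F0=force(manip,10);print(F0)
z=.138
while z>.1265:
    z-=.0007;manip.move_linear([x,y,z],rate=.02);F=force(manip)-F0
    s=manip.state();print(round(z,4),s["tool_pos"].round(4),F.round(2),round(s["clock"],2))
    if F[2]>2: break
manip.dwell(.4);print((force(manip,10)-F0).round(2),manip.state()["clock"])
np.save("F0.npy",F0)
wrist(manip,cams,"wr")
E
```

```text
[-0.00989955 -0.13174997 -1.82268784]
0.1373 [ 0.542  -0.1455  0.1372] [-0.18 -0.24  0.26] 13.93
0.1366 [ 0.542  -0.1455  0.1366] [ 0.15 -0.21  0.51] 14.27
0.1359 [ 0.542  -0.1455  0.1359] [ 0.14 -0.15  0.16] 14.6
0.1352 [ 0.542  -0.1455  0.1352] [0.06 0.44 0.08] 14.93
0.1345 [ 0.542  -0.1455  0.1345] [0.21 0.17 0.12] 15.27
0.1338 [ 0.542  -0.1455  0.1338] [-0.02  0.14  0.74] 15.6
0.1331 [ 0.542  -0.1455  0.1331] [ 0.08 -0.03  0.28] 15.93
0.1324 [ 0.542  -0.1455  0.1324] [-0.07  0.02  0.16] 16.27
0.1317 [ 0.542  -0.1455  0.1317] [0.16 0.4  0.58] 16.6
0.131 [ 0.542  -0.1455  0.131 ] [ 0.3  -0.31  0.08] 16.93
0.1303 [ 0.542  -0.1455  0.1303] [0.29 0.17 0.63] 17.27
0.1296 [ 0.542  -0.1455  0.1296] [-0.4   0.07  0.22] 17.6
0.1289 [ 0.542  -0.1455  0.1289] [-0.05  0.25  0.53] 17.93
0.1282 [ 0.5421 -0.1455  0.1282] [0.71 0.22 0.73] 18.27
0.1275 [ 0.5423 -0.1455  0.1277] [0.37 0.65 1.77] 18.6
0.1268 [ 0.5423 -0.1456  0.1272] [0.26 0.14 3.75] 18.93
[0.5  0.27 4.7 ] 19.5
```

View pics/wr.png

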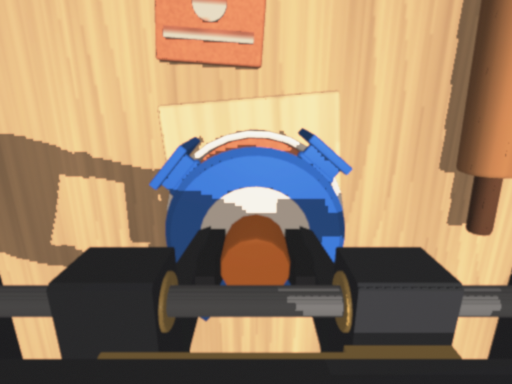

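The lid sits between the clips, with clips at (176,163) and (325,152), and the force has risen to 4.7 N. I cross-check its height above the tub from depth, since contact came a little lower than expected.

```bash
python3 - <<'E'
from h import *
for n in("wt","wh","wr"):
    c=dict(np.load(n+".npz"));W=world(c,c["T"]);b,o=masks(c["image"]);h=cv2.cvtColor(c["image"],cv2.COLOR_BGR2HSV)
    r=np.hypot(W[...,0]-.542,W[...,1]+.1455);z=W[...,2]
    q=lambda m:(int(m.sum()),np.percentile(z[m],[5,50,95]).round(4)) if m.any() else None
    print(n,"block",q((z>.012)&(z<.028)&(r>.06)&(r<.074)&(h[...,1]<140)),"rim",q((z>.09)&(z<.105)&(r>.052)&(r<.057)),"clip",q(b&(r>.051)&(r<.064)&(z<.13)),
     "disc",q(b&(r<.042)&(r>.035)&(z<.26)), "white",q((h[...,1]<60)&(r<.033)&(r>.02)&(z<.26)))
    for a in(45,135):
        pass
s=dict(np.load("wr.npz"));print(s["T"][2,3])
c=s;W=world(c,c["T"]);b,o=masks(c["image"]);r=np.hypot(W[...,0]-.542,W[...,1]+.1455)
P=W[b&(r<.042)&(W[...,2]<.13)&(W[...,2]>.10)];A=np.c_[P[:,:2]-[.542,-.1455],np.ones(len(P))];print(np.linalg.lstsq(A,P[:,2],rcond=None)[0])
E
```

```text
wt block (1169, array([0.0162, 0.0179, 0.0194])) rim (528, array([0.0918, 0.0955, 0.097 ])) clip (525, array([0.1143, 0.1168, 0.1205])) disc None white (1164, array([0.1006, 0.1018, 0.1032]))
wh block (1518, array([0.0165, 0.0178, 0.0191])) rim (291, array([0.0944, 0.0957, 0.097 ])) clip (553, array([0.115 , 0.1172, 0.1205])) disc (3193, array([0.2446, 0.2456, 0.2466])) white (2740, array([0.2455, 0.2467, 0.2562]))
wr block (2641, array([0.0165, 0.0177, 0.0189])) rim (867, array([0.0944, 0.0956, 0.0967])) clip (2075, array([0.1063, 0.1169, 0.1203])) disc (3249, array([0.1216, 0.1225, 0.1236])) white (19385, array([0.1234, 0.2081, 0.2287]))
0.27291265524803837
[ 0.00138337 -0.00350877  0.12260525]
```

The block and rim read 17.8 and 95.6 mm, so the tub's origin is at z≈0.0178 and the seat at 0.1018. The lid first touched about 10 mm above the seat, as expected, and it is level. Now I press.

```bash
python3 - <<'E'
from h import *
from cell import manip,cams
F0=np.load("F0.npy");x,y=.542,-.1455;z=.1268
while z>.1118:
    z-=.0008;manip.move_linear([x,y,z],rate=.02);F=force(manip,3)-F0
    s=manip.state();p=s["tool_pos"];print(round(z,4),p.round(4),F.round(1),round(s["clock"],2))
    if F[2]>35 or (p[2]<.1155 and (F[2]>12 or p[2]<.1142)): break
manip.dwell(.4);s=manip.state();print((force(manip,10)-F0).round(2),s["tool_pos"],s["clock"])
wrist(manip,cams,"wp")
E
```

```text
0.126 [ 0.5422 -0.1456  0.1262] [0.7 0.2 5.7] 19.85
0.1252 [ 0.5423 -0.1456  0.1255] [ 0.4 -0.1  7.2] 20.15
0.1244 [ 0.5424 -0.1456  0.125 ] [0.2 0.2 7.9] 20.45
0.1236 [ 0.5426 -0.1457  0.1245] [-0.3  0.2  8.6] 20.75
0.1228 [ 0.5427 -0.1456  0.1237] [0.4 0.8 8.6] 21.05
0.122 [ 0.5413 -0.1453  0.1209] [ 1.9 -0.4 -1. ] 21.35
0.1212 [ 0.5411 -0.1452  0.1199] [ 2.1  0.2 -5.1] 21.65
0.1204 [ 0.5413 -0.1453  0.1197] [ 1.4 -0.1 -5.6] 21.95
0.1196 [ 0.5417 -0.1454  0.1195] [ 0.6  0.8 -3.9] 22.25
0.1188 [ 0.5421 -0.1455  0.1191] [ 0.  -0.  -1.6] 22.55
0.118 [ 0.5424 -0.1456  0.1184] [-0.2 -0.3 -0. ] 22.85
0.1172 [ 0.5424 -0.1457  0.1177] [0.1 0.1 2.5] 23.15
0.1164 [ 0.5424 -0.1457  0.1169] [-0.2 -0.1  4.7] 23.45
0.1156 [ 0.5424 -0.1457  0.1161] [-0.5 -0.4  6.4] 23.75
0.1148 [ 0.5424 -0.1457  0.1154] [-0.2  0.2  8.6] 24.05
0.114 [ 0.5425 -0.1457  0.1149] [-1.3  0.4  9.6] 24.35
0.1132 [ 0.5425 -0.1457  0.1143] [-1.9  0.4 11.2] 24.65
0.1124 [ 0.5424 -0.1457  0.1138] [-2.4  0.5 12.5] 24.95
[-2.37  0.78 12.44] [ 0.54247329 -0.14568507  0.11378558] 25.35
```

View pics/wp.png

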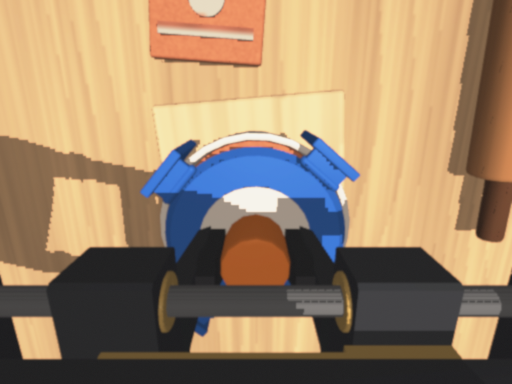

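The lid is below the clips at (176,168) and (330,160). The force climbed to 8.6 N, dropped to -5 N at the snap, and now holds at 12.4 N. The lid is 4.4 mm below the seat, so the plate is well past 2.5 mm. I hand it in while still pressing.

```bash
python3 -c "
from cell import order
print(order.close_job())"
```

```text
the job is handed in; nothing more can be done
None
```

I handed the job in at about 25 s with the lid snapped in and still held down at about 12 N; by my measurements the plate is pressed about 4.4 mm of its 5 mm, but no verdict came back.

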